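# Zero the coarse ring of a coarse-fine control

## Robot

A 6-joint arm with a two-finger parallel gripper is mounted at the origin on the work surface; the furniture and walls round the work are solid. World frame = base frame: x ahead of the robot, y to its left, z up, the work surface at z = 0. Lengths are in m, angles in rad, forces in N, time in s.
With the tool pointing down it reaches from about 0.3 to 0.875 m from the base axis. Payload 6.4 kg.
Tool frame: the origin (TCP) lies at the very end of the fingers, on their centre line; the grasp point (between the pads) lies 19 mm behind it; z points along the fingers, y is the line along which they close (so a half turn about z gives the same grasp; the last joint's range is limited). The gripper opens to 85 mm and grips with 20 to 120 N. Pads are 22 mm wide; open, the fingers measure 114 mm over their backs; the gripper's body (76 mm by 85 mm) begins 54 mm behind the grasp point. The pads swing forward as they close: fully open they stand 13 mm farther back than shut.
Start: joints at [-1.544, 0.181, 1.607, -0, 1.354, -0.206], TCP at [0.133, -0.559, 0.231] pointing down, gripper open.
Joint ranges: [-2.99, 2.99], [-0.89, 2.07], [0.3, 2.58], [-1.14, 4.28], [0, 2.63], [-3.12, 3.12]. Speed limits (rad/s): [2.57, 2.57, 3.01, 3.14, 3.14, 3.14].

## Interface

Orientations are given as a unit quaternion [w, x, y, z].
In Python, from bench import ctrl gives the robot as it stands.
- The arm moves only by the tool jog_arm, never from a script. Its argument "series" is a list that holds one entry, the list of rows, each a list of 7 numbers: the shift along the tool's x, y, z in mm, then the turn, a rotation vector about the tool's x, y, z in rad, then the finger opening in mm, from 0 to 85.4. In form: [[[tx, ty, tz, rx, ry, rz, gripper], ...]]. A call has exactly 10 rows; each row shifts and turns the commanded pose from where the row before left it, along the tool's axes as they then stand; what a row does not reach is not made up. A row lasts 1/10 s, in which the tool goes at most 50 mm and 8.59 degrees, less where a joint would pass 70% of its speed; a pose out of reach is approached as far as the arm can. A call with a gripper value outside its range is refused whole. The fingers move at their own pace and stop on an object; the grip force is fixed at half the most. Time passes only in rows, so rows that do not move let the fingers close, or fill a call up. It gives the time, the measured TCP pose, the force, the opening and the grip force at its end, in the units of the state.
- ctrl.get_obs(): the state, without advancing time (a new reading comes with each control period).
- ctrl.camera(name): name is "side" or "top"; returns a dict with "frame" (480x640x3 uint8, blue, green, red), "z_map" (480x640 float32, m along the optical axis (not along the pixel's ray), 0 where there is no reading), "fx", "fy", "cx", "cy" (pixels), "k1" (the pictures are not rectified: a ray, as slopes to the right and down, at radius r is drawn at 1 + k1 r^2 times it, then the intrinsics apply), "xyz" and "rotation" of the camera in the world. Camera axes: x right, y down, z forward; pixel columns grow to the right and rows downward; lengths in m; the calibration is good to about 2 mm. A picture is of the moment at which its call begins.
- ctrl.hand_in(): hands the job in; it is judged then, once.
The state is a dict: "time_s": time; "q": joint angles; "dq": joint speeds; "joint_efforts": joint torques, N m; "eef_pos": TCP position; "eef_rot": TCP orientation; "wrist_force": force on the tool from outside, world axes, zero at the start; "torque": the same for the moment, N m; "opening": opening from 0.0 (shut) to 1.0 (fully open); "grasp_force": force on a finger pad.
Only numpy, scipy, OpenCV 4.12 (cv2) and the standard library are available. Lean on these libraries where they do the work, as an engineer would, in place of code of your own. Each camera call takes 0.05 s, during which the arm holds its last target. There are 200 camera calls.

## Task

On the grey bench console, turn only the outer (coarse) ring of the two-in-one knob clockwise until its orange pointer is fully home against the end stop near the red tick, seat it there with a firm twist held for a moment, but without wrenching the control, and leave the inner (fine) knob exactly as it is set. Then let go and press the green button fully to store the zero. Leave the things lying around where they are.

Things in the scene. Friction and masses are not known exactly. Their poses are not given: they have to be found in the camera images.
- console: Fixed grey bench console, box 150 x 225 x 50 mm (x, y, z), black top at 50 mm above the bench; origin at the centre of its underside, x axis away from its front, z up. The two-in-one knob stands on the left half of the top (console x 0, y +45 mm), the green button on the right half toward the front (x -35, y -66 mm).
- ring_grip (a point): Fixed point on the vertical axis of the two-in-one knob at mid-height of the outer coarse ring, 67 mm above the bench; axes as the console's. Ring: black with grey ribs, 56 mm diameter, side from 58 to 76 mm above the bench. It turns lightly (0.05 N m) through lost motion of unknown size (0.1 to 0.7 rad) before it picks up the pointer.
- red_tick (a point): Red tick on the silver scale plate (98 mm diameter, top 54 mm above the bench), 38 mm from the knob axis. The end stop is hidden inside the control: it stops the pointer tip within 5 mm either side of this tick, where exactly is not known and must be felt. There the torque rises steeply: seat it with 0.55 to 0.95 N m, say 0.75. The ring stays where it is left.
- pointer_tip (a point): Tip of the flat orange pointer, 38 mm from the knob axis, just above the scale plate and under the ring's rim (top 57 mm above the bench: keep fingertips above about 59 mm). It starts 0.2 to 1.1 rad before the tick and moves, clockwise, only when the ring has taken up its lost motion; the ring then resists with 0.1 to 0.25 N m.
- head (a joint): Twist of the whole control head (scale plate and both knobs) on its stiff rubber bushes in rad, clockwise positive, 0 at rest. It yields with 60 N m per rad and springs back when released: 0.009 means 0.54 N m, 0.016 means 0.96 N m (wrenched). Readings are too noisy (about 0.01) to seat the ring by: feel the torque.
- fine_mark (a point): End of the red line on top of the silver inner fine knob, 11.5 mm from the axis, 97 mm above the bench. The fine knob is 26 mm in diameter and stands on the ring's axis from 77 to 97 mm above the bench, 15 mm inside the ring's rim. It turns at the lightest touch; it must stay as it is.
- set_button (a joint): Travel of the green button in m, 0 at rest, 0.006 fully pressed (4 N). It springs back.
- set_button_top (a point): Centre of the top of the green push button (24 mm in diameter) at rest; it is pressed straight down.
- nut_driver: Loose red-handled nut driver, 173 mm long, 27 mm thick, lying on the bench left of the console: a bystander. Origin under its middle.
- torch: Loose grey torch, 104 mm long, 31 mm thick, lying behind the console: a bystander. Origin under its middle.
- tweezers: Loose steel tweezers, 127 mm long, 8 mm thick, lying right of the console: a bystander. Origin under their middle.

How it is judged:
By the outcome, as a careful person would: the job done as asked, in the order asked, and still so for the second after the job is handed in, with the robot touching nothing.
It also fails if it takes over 64 s, if anything falls off the work surface, if the arm or the gripper's body presses on something with over 40 N, if the wrist force passes 120 N, or if a joint passes its speed limit or range.

## Working session

There is one attempt and no reset: what is moved stays moved. The work goes in short steps, Python scripts to look and compute and a tool call to move; the robot and the scene stay as the last step left them, time stands still between calls to the robot, and variables do not carry over. Pictures are saved under pics/ and viewed, at most 11 in all, crops included, and the job is handed in when it is done.

Besides the shell and the picture viewer there is one more tool, called after "Emit:" as name(argument=value, ...) on one line, values as JSON. jog_arm: Moves the arm, as the interface text tells. Its arguments: {"type":"object","properties":{"series":{"type":"array"}},"required":["series"]}

```bash
ls; mkdir -p pics
python3 - <<'E'
from bench import ctrl
import cv2
for n in("top","side"):
    c=ctrl.camera(n); cv2.imwrite(f"pics/{n}0.png",c["frame"])
    print(n,{k:c[k] for k in c if k not in("frame","z_map")})
o=ctrl.get_obs(); print(o)
E
```

```text
pics
top {'fx': 492.53221464639273, 'fy': 492.53221464639273, 'cx': 317.1973172398766, 'cy': 239.55231998929267, 'k1': -0.09561161984837602, 'xyz': array([ 0.41169558, -0.07095898,  0.98259288]), 'rotation': array([-0.08290525,  0.75977676, -0.64083468,  0.07208956])}
side {'fx': 559.2319432689528, 'fy': 559.2319432689528, 'cx': 324.24801472014695, 'cy': 237.2081784374283, 'k1': -0.037763871302505074, 'xyz': array([ 0.20646352, -1.10395559,  0.50599916]), 'rotation': array([-0.5552653 ,  0.81431367, -0.13883524,  0.09642859])}
{'time_s': 0.1, 'q': array([-1.54427531e+00,  1.81484098e-01,  1.60788057e+00, -9.01076335e-06,
        1.35376204e+00, -2.06302867e-01]), 'dq': array([-0.00197096,  0.00177355, -0.00213743,  0.00059762, -0.00124884,
       -0.00011252]), 'joint_efforts': array([ 2.07853614e-04, -4.45876300e+01, -3.52235591e+01, -3.65244459e-04,
        4.20049255e-03,  3.04197465e-05]), 'eef_pos': array([ 0.13266736, -0.55900012,  0.23047773]), 'eef_rot': array([-7.64323575e-04,  9.93231374e-01,  1.16150119e-01,  6.44746370e-05]), 'wrist_force': array([0.07903347, 0.56961069, 0.11517158]), 'torque': array([-0.03396519, -0.00508828, -0.01042167]), 'grasp_force': 0.0, 'opening': 0.9999435144873989}
```

View pics/top0.png

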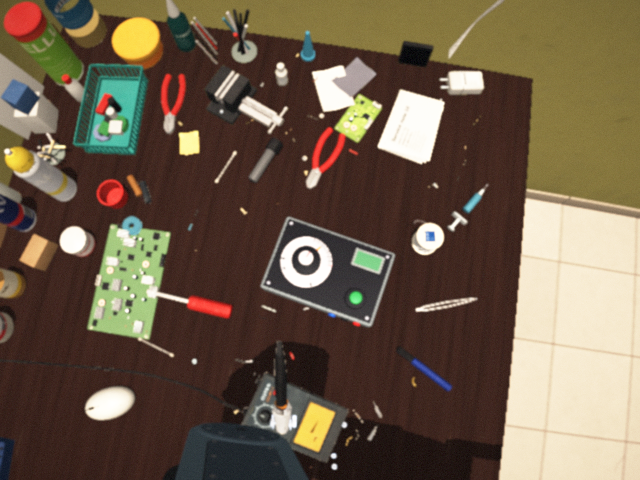

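View pics/side0.png

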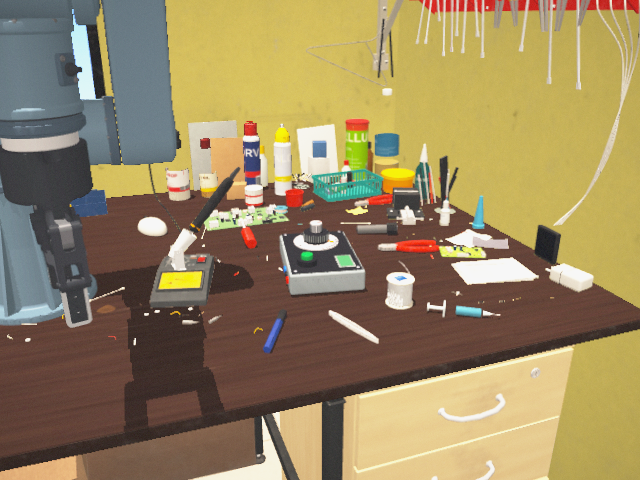

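The top view shows the console centred near (328,270), the knob at (306,261), and the green button at (356,298). In the side view the knob is at (316,235) and the button at (307,257). Next I'll measure these.

```bash
cat > h.py <<'E'
import numpy as np,cv2
from scipy.spatial.transform import Rotation as R
from bench import ctrl
def rot(q): return R.from_quat(np.roll(q,-1))
def ray(c,uv):
    K=np.array([[c["fx"],0,c["cx"]],[0,c["fy"],c["cy"]],[0,0,1.]])
    p=cv2.undistortPoints(np.float64(uv).reshape(-1,1,2),K,np.array([c["k1"],0,0,0,0.]),).reshape(-1,2)
    return rot(c["rotation"]).apply(np.c_[p,np.ones(len(p))])
def plane(c,uv,z):
    d=ray(c,uv); return c["xyz"]+d*((z-c["xyz"][2])/d[:,2])[:,None]
def proj(c,P):
    p=rot(c["rotation"]).inv().apply(np.atleast_2d(P)-c["xyz"]); s=p[:,:2]/p[:,2:]
    s=s*(1+c["k1"]*(s**2).sum(1,keepdims=True)); return s*c["fx"]+[c["cx"],c["cy"]]
def tri(c1,u1,c2,u2):
    A=[];b=[]
    for c,u in((c1,u1),(c2,u2)):
        d=ray(c,u)[0]; d/=np.linalg.norm(d); M=np.eye(3)-np.outer(d,d); A.append(M); b.append(M@c["xyz"])
    x,r,_,_=np.linalg.lstsq(np.vstack(A),np.hstack(b),rcond=None); return x,r
def blob(c,lo,hi,box):
    x0,y0,x1,y1=box; h=cv2.cvtColor(c["frame"],cv2.COLOR_BGR2HSV); m=np.zeros(h.shape[:2],np.uint8)
    m[y0:y1,x0:x1]=cv2.inRange(h,np.array(lo),np.array(hi))[y0:y1,x0:x1]
    n,l,s,ce=cv2.connectedComponentsWithStats(m); i=1+np.argmax(s[1:,4]); return ce[i],s[i],l==i
E
python3 - <<'E'
from h import *
t=ctrl.camera("top"); s=ctrl.camera("side")
bt=blob(t,(45,120,60),(75,255,255),(340,285,372,312)); bs=blob(s,(45,120,40),(75,255,255),(290,245,325,268))
print("btn",bt[0],bt[1],bs[0],bs[1],tri(t,bt[0],s,bs[0]))
# silver plate
f=t["frame"]; g=cv2.cvtColor(f,cv2.COLOR_BGR2GRAY)
m=np.zeros_like(g); m[230:293,275:336]=(g[230:293,275:336]>110)*255
cs,_=cv2.findContours(m,cv2.RETR_EXTERNAL,cv2.CHAIN_APPROX_NONE); k=max(cs,key=cv2.contourArea)
e=cv2.fitEllipse(cv2.convexHull(k)); print("plate",e,plane(t,[e[0]],.054))
print("z top centre/btn", t["z_map"][262,306],t["z_map"][298,356])
P=plane(t,[e[0]],.054)[0];B=plane(t,[bt[0]],.06)[0]; print("dist",np.hypot(*(B-P)[:2]),"exp",np.hypot(35,111))
cr=cv2.resize(f[235:290,275:340],None,fx=9,fy=9,interpolation=cv2.INTER_CUBIC)
cr2=cv2.resize(s["frame"][215:275,270:350],None,fx=8,fy=8,interpolation=cv2.INTER_CUBIC)
cv2.imwrite("pics/c1.png",cr);cv2.imwrite("pics/c2.png",cr2)
E
```

```text
btn [355.42028986 297.12318841] [349 291  14  14 138] [306.53921569 255.58823529] [301 251  12  10 102] (array([ 0.51681806, -0.127731  ,  0.06570002]), array([3.75660408e-06]))
plate ((305.7841491699219, 261.69061279296875), (52.25725173950195, 53.11925506591797), 89.45223999023438) [[ 0.57057374 -0.02478427  0.054     ]]
z top centre/btn 0.8976863 0.90794104
dist 0.11585461278900779 exp 116.3872845288522
```

View pics/c1.png

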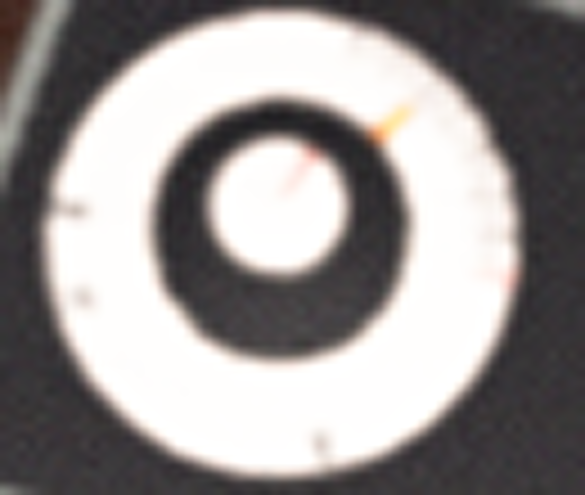

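View pics/c2.png

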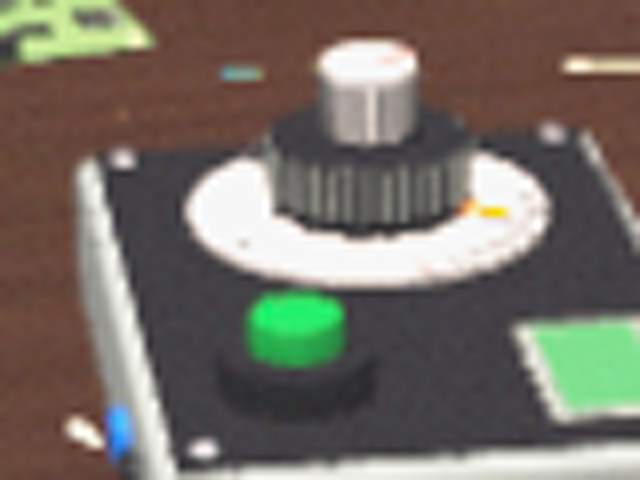

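The top crop shows the orange pointer tip at about px (320,247), the red tick at about (331,265.5), and the fine mark at (309.7,251.7). The side crop shows the fine knob's top centre at about (316.1,222.2), and the pointer sits under the ring's rim on the right.

Run:
```python
from h import *
t=ctrl.camera("top"); s=ctrl.camera("side")
cm=lambda x,y:((x+.5)/9-.5+275,(y+.5)/9-.5+235)
print("fine tri",tri(t,[cm(279,203)],s,[(315.7,221.8)]),"top-plane",plane(t,[cm(279,203)],.097)[0],"side",plane(s,[(315.7,221.8)],.097)[0])
print("ring top", plane(t,[cm(282,222)],.076)[0])
# sub-pixel colour masks
h=cv2.cvtColor(t["frame"],cv2.COLOR_BGR2HSV)
A=plane(t,[(305.78,261.69)],.054)[0]
for nm,lo,hi,box,z in(("ptr",(8,90,120),(28,255,255),(312,242,326,254),.057),("tick",(0,15,120),(12,90,255),(326,258,336,270),.054)):
    try:
        b=blob(t,lo,hi,box); ys,xs=np.nonzero(b[2]); P=plane(t,np.c_[xs,ys],z); d=P[:,:2]-A[:2]
        print(nm,b[0],b[1][4],"mean ang",np.arctan2(*(P.mean(0)-A)[1::-1]),"r",np.hypot(*d.T).min(),np.hypot(*d.T).max(),np.hypot(*d.T).mean())
    except Exception as e: print(nm,e)
for nm,x,y,z in(("ptr",408,108,.057),("tick",505,275,.054),("fine",312,150,.097)):
    P=plane(t,[cm(x,y)],z)[0]; print(nm,P,"ang",np.arctan2(*(P-A)[1::-1]),np.hypot(*(P-A)[:2]))
B=np.array([.5168,-.1277]); v=B-A[:2]; print("console yaw",np.arctan2(v[1],v[0])-np.arctan2(-.111,-.035))
# heights map in world, tall things between
z=t["z_map"]; vv,uu=np.nonzero(z>0); d=ray(t,np.c_[uu,vv]); ax=rot(t["rotation"]).apply([0,0,1]); P=t["xyz"]+d*z[vv,uu][:,None]
for x0 in np.arange(.1,.75,.1):
    print(round(x0,1),[ (round(float(P[q,2].max()),2) if (q:=(P[:,0]>=x0)&(P[:,0]<x0+.1)&(P[:,1]>=y0)&(P[:,1]<y0+.1)).any() else None) for y0 in np.arange(-.6,.25,.1)])
```

```text
fine tri (array([ 0.57065002, -0.024698  ,  0.09577754]), array([2.44531278e-06])) top-plane [ 0.57151421 -0.02503999  0.097     ] side [ 0.56836018 -0.0280867   0.097     ]
ring top [ 0.57145609 -0.02526057  0.076     ]
ptr [316.5 249.5] 4 mean ang -0.5545221539168099 r 0.02958832692953724 0.03232399099134659 0.030971030287865395
tick [331.13636364 263.68181818] 22 mean ang -1.4805151530095155 r 0.04485090690065312 0.05080134050640804 0.0490673695340414
ptr [ 0.60367362 -0.04651586  0.057     ] ang -0.5811302111402584 0.0396008105936004
tick [ 0.57206622 -0.07278648  0.054     ] ang -1.5397161629441363 0.04803343927300932
fine [ 0.58345927 -0.02976268  0.097     ] ang -0.36922740498681306 0.013816866919938617
console yaw -0.17600627809358982
0.1 [None, None, None, 0.0, 0.01, 0.0, None, 0.01, 0.01]
0.2 [None, 0.0, 0.0, 0.01, 0.04, 0.55, 0.56, 0.01, 0.04]
0.3 [None, 0.01, 0.02, 0.02, 0.04, 0.22, 0.04, 0.01, 0.02]
0.4 [None, 0.01, 0.01, 0.02, 0.06, 0.23, 0.03, 0.03, 0.02]
0.5 [None, 0.0, 0.01, 0.01, 0.08, 0.1, 0.08, 0.01, 0.02]
0.6 [None, 0.01, 0.02, 0.07, 0.06, 0.06, 0.06, 0.01, 0.01]
0.7 [None, 0.0, 0.02, 0.01, 0.01, 0.02, 0.03, 0.03, 0.01]
```

Run:
```python
from h import *
t=ctrl.camera("top");z=t["z_map"]; vv,uu=np.nonzero(z>0); P=t["xyz"]+ray(t,np.c_[uu,vv])*z[vv,uu][:,None]
q=(P[:,0]>.3)&(P[:,0]<.7)&(abs(P[:,1])<.2)
for h0 in np.arange(.1,.3,.03):
    k=q&(P[:,2]>h0)&(P[:,2]<h0+.03)
    if k.any(): print(h0.round(2),P[k].min(0).round(3),P[k].max(0).round(3),k.sum())
```

```text
0.1 [ 0.3   -0.047  0.1  ] [ 0.582 -0.015  0.13 ] 127
0.13 [ 0.313 -0.036  0.13 ] [ 0.35  -0.016  0.16 ] 154
0.16 [ 0.337 -0.033  0.16 ] [ 0.372 -0.012  0.19 ] 202
0.19 [ 0.364 -0.029  0.19 ] [ 0.403 -0.01   0.22 ] 239
0.22 [ 0.4   -0.021  0.22 ] [ 0.414 -0.012  0.233] 52
```

Emit:
jog_arm(series=[[[27.5,-21,-8,0,0,0,85],[27.5,-21,-8,0,0,0,85],[27.5,-21,-8,0,0,0,85],[27.5,-21,-8,0,0,0,85],[27.5,-21,-8,0,0,0,85],[27.5,-21,-8,0,0,0,85],[27.5,-21,-8,0,0,0,85],[27.5,-21,-8,0,0,0,85],[27.5,-21,-8,0,0,0,85],[27.5,-21,-8,0,0,0,85]]])

```text
time_s: 1.35
eef_pos: [0.3525, -0.2905, 0.3118]
eef_rot: [0.0, 0.993, 0.116, 0.0]
wrist_force: [0.6, -0.0, 0.1]
opening: 0.991
grasp_force: 0.0
```

Emit:
jog_arm(series=[[[27.4,-20.8,0,0,0,0,85],[27.4,-20.8,0,0,0,0,85],[27.4,-20.8,0,0,0,0,85],[27.4,-20.8,0,0,0,0,85],[27.4,-20.8,0,0,0,0,85],[27.4,-20.8,0,0,0,0,85],[27.4,-20.8,0,0,0,0,85],[27.4,-20.8,0,0,0,0,85],[27.4,-20.8,0,0,0,0,85],[27.4,-20.8,0,0,0,0,85]]])

```text
time_s: 2.35
eef_pos: [0.5712, -0.0248, 0.3113]
eef_rot: [0.0, 0.993, 0.116, 0.0]
wrist_force: [0.2, -0.5, 0.8]
opening: 0.997
grasp_force: 0.0
```

Emit:
jog_arm(series=[[[0,0,10,0,0,-0.14,85],[0,0,10,0,0,-0.14,85],[0,0,10,0,0,-0.14,85],[0,0,10,0,0,-0.14,85],[0,0,10,0,0,-0.14,85],[0,0,10,0,0,-0.14,85],[0,0,10,0,0,-0.14,85],[0,0,10,0,0,-0.14,85],[0,0,10,0,0,-0.14,85],[0,0,10,0,0,-0.14,85]]])

```text
time_s: 3.35
eef_pos: [0.5704, -0.0261, 0.2109]
eef_rot: [0.0, 0.683, 0.731, 0.0]
wrist_force: [-0.1, 0.4, 0.1]
opening: 0.997
grasp_force: 0.0
```

Emit:
jog_arm(series=[[[0,0,3,0,0,-0.14,85],[0,0,3,0,0,-0.14,85],[0,0,3,0,0,-0.14,85],[0,0,3,0,0,-0.14,85],[0,0,3,0,0,-0.14,85],[0,0,3,0,0,-0.14,85],[0,0,3,0,0,-0.14,85],[0,0,0,0,0,0,85],[0,0,0,0,0,0,85],[0,0,0,0,0,0,85]]])

```text
time_s: 4.35
eef_pos: [0.5706, -0.0261, 0.1905]
eef_rot: [0.0, 0.263, 0.965, 0.0]
wrist_force: [-0.3, -0.8, 0.2]
opening: 0.994
grasp_force: 0.0
```

```bash
cat > st.py <<'E'
from h import *
o=ctrl.get_obs(); Rm=rot(o["eef_rot"]).as_matrix()
print("t",o["time_s"].__round__(2),"pos",o["eef_pos"].round(4),"psi %.4f"%np.arctan2(Rm[1,0],Rm[0,0]),"tilt",Rm[:2,2].round(4),"F",o["wrist_force"].round(2),"T",o["torque"].round(3),"je6 %.3f q6 %.3f"%(o["joint_efforts"][5],o["q"][5]),"op %.4f gf %.1f"%(o["opening"],o["grasp_force"]))
d=Rm.T@(np.array([.571,-.025,.06])-o["eef_pos"]); print("tool delta to knob mm",(d*1e3).round(1))
E
python3 st.py
python3 - <<'E'
from h import *
s=ctrl.camera("side"); cv2.imwrite("pics/s2.png",cv2.resize(s["frame"][20:300,190:490],None,fx=2,fy=2,interpolation=cv2.INTER_CUBIC))
E
```

```text
t 4.35 pos [ 0.5706 -0.0261  0.1905] psi 2.6100 tilt [ 0.0003 -0.    ] F [-0.31 -0.81  0.24] T [-0.037  0.041  0.004] je6 0.022 q6 -1.293 op 0.9937 gf 0.0
tool delta to knob mm [  0.2   1.2 130.5]
```

View pics/s2.png

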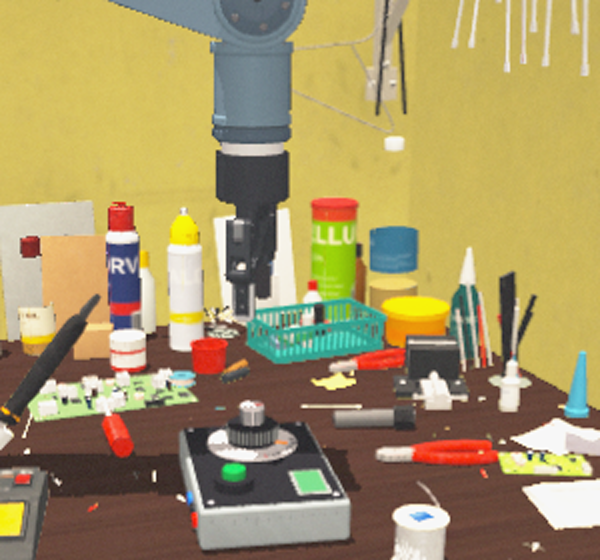

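The gripper hangs straight above the knob, with the knob at crop px (252,420), and it's clear of the iron. Next is the descent.

Emit:
jog_arm(series=[[[0,0.6,14,0,0,0,85],[0,0,14,0,0,0,85],[0,0,14,0,0,0,85],[0,0,14,0,0,0,85],[0,0,14,0,0,0,85],[0,0,14,0,0,0,85],[0,0,14,0,0,0,85],[0,0,14,0,0,0,85],[0,0,12,0,0,0,85],[0,0,6,0,0,0,85]]])

```text
time_s: 5.4
eef_pos: [0.57, -0.0254, 0.0587]
eef_rot: [-0.001, 0.261, 0.965, -0.0]
wrist_force: [-0.2, 0.6, -0.4]
opening: 0.993
grasp_force: 0.0
```

```bash
python3 st.py
python3 - <<'E'
from h import *
s=ctrl.camera("side"); cv2.imwrite("pics/s3.png",cv2.resize(s["frame"][190:270,265:365],None,fx=7,fy=7,interpolation=cv2.INTER_CUBIC))
for z in(.058,.076,.097): print(z,(proj(s,[.571,-.025,z])-[265,190])*7)
E
python3 st.py
```

```text
t 5.4 pos [ 0.57   -0.0254  0.0587] psi 2.6128 tilt [-0.0017  0.0005] F [-0.15  0.64 -0.4 ] T [ 0.043 -0.014 -0.011] je6 0.000 q6 -1.295 op 0.9930 gf 0.0
tool delta to knob mm [-0.6  0.9 -1.3]
0.058 [[360.08102841 335.91576752]]
0.076 [[359.95239699 282.04220141]]
0.097 [[359.80157508 218.45329597]]
t 5.45 pos [ 0.5697 -0.0254  0.0582] psi 2.6127 tilt [-0.0024  0.0006] F [ 0.11 -0.17 -0.  ] T [-0.017  0.054 -0.006] je6 0.000 q6 -1.295 op 1.0004 gf 0.0
tool delta to knob mm [-0.9  1.  -1.8]
```

View pics/s3.png

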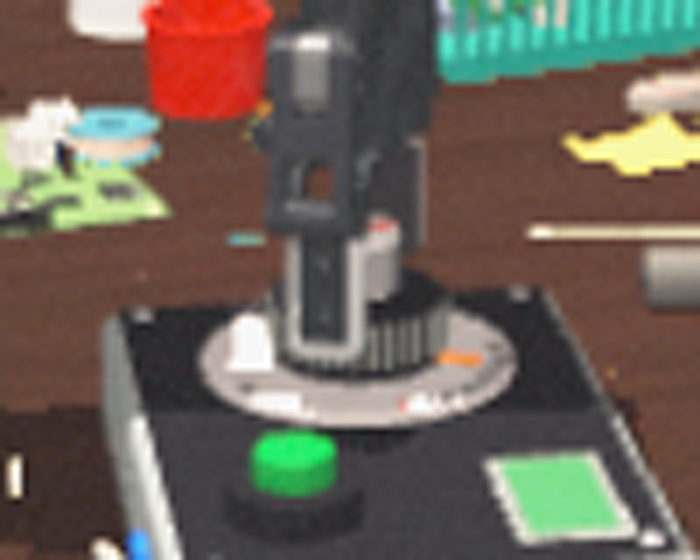

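Run:
```python
from h import *
s=ctrl.camera("side")
for r in(.0425,.055):
  for z in(.06,.066,.073): print(r,z,(proj(s,[.571+r*np.cos(-2.1),-.025+r*np.sin(-2.1),z])-[265,190])*7)
```

```text
0.0425 0.06 [[331.80583583 380.20394187]]
0.0425 0.066 [[331.7089117  361.79321307]]
0.0425 0.073 [[331.59555465 340.22747525]]
0.055 0.06 [[323.13770996 395.61547193]]
0.055 0.066 [[323.02347177 377.05400187]]
0.055 0.073 [[322.88984966 355.31073836]]
```

Emit:
jog_arm(series=[[[-0.4,0.5,1,0,0,0,85],[0,0,1,0,0,0,30],[0,0,0,0,0,0,30],[0,0,0,0,0,0,30],[0,0,0,0,0,0,30],[0,0,0,0,0,0,30],[0,0,0,0,0,0,30],[0,0,0,0,0,0,30],[0,0,0,0,0,0,30],[0,0,0,0,0,0,30]]])

```text
time_s: 6.5
eef_pos: [0.5713, -0.0263, 0.0595]
eef_rot: [0.0, 0.261, 0.965, -0.001]
wrist_force: [-4.7, -2.9, 7.1]
opening: 0.622
grasp_force: 61.8
```

```bash
python3 st.py
python3 - <<'E'
from h import *
s=ctrl.camera("side"); cv2.imwrite("pics/s4.png",cv2.resize(s["frame"][190:270,265:365],None,fx=7,fy=7,interpolation=cv2.INTER_CUBIC))
E
python3 st.py
```

```text
t 6.5 pos [ 0.5713 -0.0263  0.0595] psi 2.6131 tilt [-0.0001 -0.0017] F [-4.7  -2.89  7.09] T [-0.61   0.857  0.036] je6 0.006 q6 -1.294 op 0.6222 gf 61.8
tool delta to knob mm [ 0.9  1.  -0.5]
t 6.55 pos [ 0.5713 -0.0263  0.0595] psi 2.6131 tilt [-0.0001 -0.0017] F [-4.65 -3.15  6.55] T [-0.598  0.784 -0.019] je6 0.006 q6 -1.294 op 0.6232 gf 61.8
tool delta to knob mm [ 0.9  1.  -0.5]
```

View pics/s4.png

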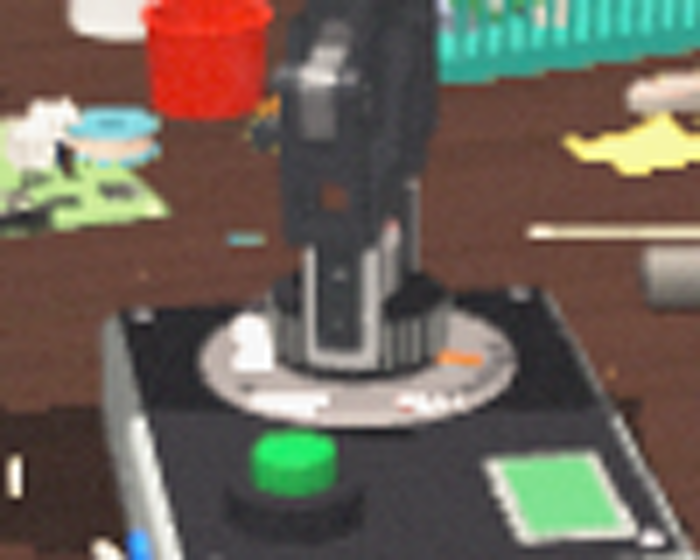

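Gripped with the ring between the pads. The pointer is at crop (460,357) and the red tick at (405,405), both still visible. I'll relieve the side load and take up the free motion.

Emit:
jog_arm(series=[[[0,-0.9,-0.4,0,0,0,30],[0,0,0,0,0,0.04,30],[0,0,0,0,0,0.08,30],[0,0,0,0,0,0.1,30],[0,0,0,0,0,0.1,30],[0,0,0,0,0,0.1,30],[0,0,0,0,0,0.1,30],[0,0,0,0,0,0.1,30],[0,0,0,0,0,0.06,30],[0,0,0,0,0,0.02,30]]])

```text
time_s: 7.55
eef_pos: [0.5704, -0.027, 0.0595]
eef_rot: [-0.0, 0.577, 0.817, -0.001]
wrist_force: [-5.7, -3.4, 7.1]
opening: 0.63
grasp_force: 63.0
```

```bash
cat > ptr.py <<'E'
from h import *
A=np.array([.571,-.0255,.057])
s=ctrl.camera("side"); h=cv2.cvtColor(s["frame"],cv2.COLOR_BGR2HSV)
for nm,lo,hi,z in(("ptr",(8,150,120),(25,255,255),.057),("tick",(0,60,100),(6,255,255),.054),("tick2",(174,60,100),(179,255,255),.054)):
    m=np.zeros(h.shape[:2],np.uint8); m[232:252,292:342]=cv2.inRange(h,np.array(lo),np.array(hi))[232:252,292:342]
    ys,xs=np.nonzero(m)
    if len(xs)==0: print(nm,"none"); continue
    P=plane(s,np.c_[xs,ys],z)-A; r=np.hypot(P[:,0],P[:,1]); k=(r>.026)&(r<.052); a=np.arctan2(P[:,1],P[:,0])
    if k.any(): print(nm,k.sum(),"ang %.3f"%a[k].mean(),"r",r[k].min().round(3),r[k].max().round(3),"px",xs[k].mean(),ys[k].mean())
E
python3 st.py; python3 ptr.py; python3 st.py; python3 st.py
```

```text
t 7.55 pos [ 0.5704 -0.027   0.0595] psi 1.9116 tilt [-0.0012 -0.0016] F [-5.71 -3.37  7.12] T [-0.622  1.03   0.195] je6 0.333 q6 -0.594 op 0.6297 gf 63.0
tool delta to knob mm [ 1.7  1.3 -0.5]
ptr 5 ang -1.175 r 0.028 0.036 px 326.4 242.6
tick2 none
t 7.6 pos [ 0.5704 -0.027   0.0595] psi 1.9115 tilt [-0.0013 -0.0016] F [-5.74 -3.41  6.63] T [-0.604  1.003  0.135] je6 0.248 q6 -0.594 op 0.6270 gf 63.0
tool delta to knob mm [ 1.7  1.3 -0.5]
t 7.6 pos [ 0.5704 -0.027   0.0595] psi 1.9115 tilt [-0.0013 -0.0016] F [-5.74 -3.41  6.63] T [-0.604  1.003  0.135] je6 0.248 q6 -0.594 op 0.6270 gf 63.0
tool delta to knob mm [ 1.7  1.3 -0.5]
```

Run:
```python
from h import *
s=ctrl.camera("side"); cv2.imwrite("pics/s5.png",cv2.resize(s["frame"][220:260,290:345],None,fx=14,fy=14,interpolation=cv2.INTER_CUBIC))
A=np.array([.571,-.0255,0])
for a in(-1.1,-1.2,-1.3,-1.4,-1.5,-1.6):
  print(a,[((proj(s,A+[r*np.cos(a),r*np.sin(a),z])[0]-[290,220]+.5)*14).round() for r,z in((.038,.057),(.045,.054))])
```

```text
-1.1 [array([556., 329.]), array([589., 359.])]
-1.2 [array([538., 335.]), array([568., 367.])]
-1.3 [array([518., 341.]), array([545., 374.])]
-1.4 [array([497., 346.]), array([520., 380.])]
-1.5 [array([475., 350.]), array([493., 385.])]
-1.6 [array([452., 353.]), array([465., 388.])]
```

View pics/s5.png

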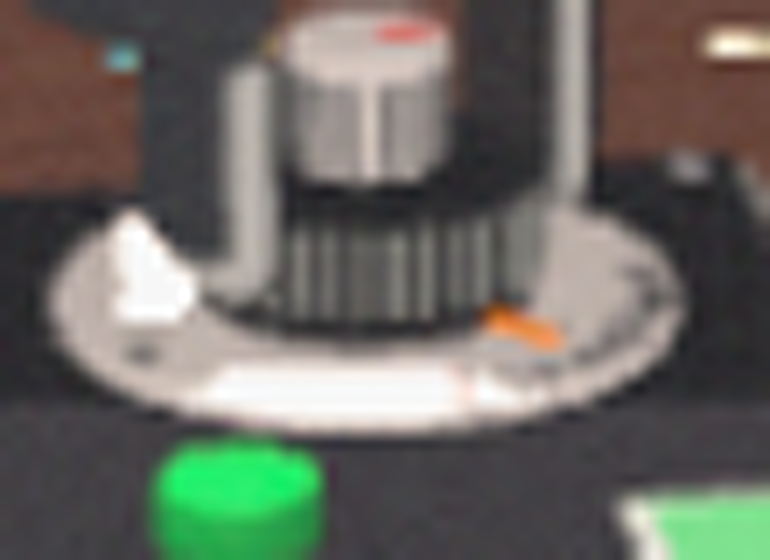

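The pointer tip is at crop (560,338), about -1.10 rad. The tick is at (467,388), about -1.59 rad, so roughly 0.45 rad remains. The stop can't come before about 0.25 rad, so I'll advance 0.2.

Emit:
jog_arm(series=[[[0,0,0,0,0,0.02,30],[0,0,0,0,0,0.02,30],[0,0,0,0,0,0.02,30],[0,0,0,0,0,0.02,30],[0,0,0,0,0,0.02,30],[0,0,0,0,0,0.02,30],[0,0,0,0,0,0.02,30],[0,0,0,0,0,0.02,30],[0,0,0,0,0,0.02,30],[0,0,0,0,0,0.02,30]]])

```text
time_s: 8.65
eef_pos: [0.5701, -0.0271, 0.0595]
eef_rot: [-0.0, 0.655, 0.756, -0.001]
wrist_force: [-6.9, -3.9, 8.6]
opening: 0.626
grasp_force: 63.1
```

```bash
python3 st.py; python3 ptr.py; python3 st.py;python3 - <<'E'
from h import *
s=ctrl.camera("side"); cv2.imwrite("pics/s6.png",cv2.resize(s["frame"][220:260,290:345],None,fx=14,fy=14,interpolation=cv2.INTER_CUBIC))
E
```

```text
t 8.65 pos [ 0.5701 -0.0271  0.0595] psi 1.7129 tilt [-0.0019 -0.0016] F [-6.87 -3.85  8.56] T [-0.635  1.159  0.139] je6 -0.051 q6 -0.395 op 0.6260 gf 63.1
tool delta to knob mm [ 1.9  1.2 -0.5]
ptr 4 ang -1.371 r 0.03 0.038 px 324.5 243.5
tick none
tick2 none
t 8.7 pos [ 0.5701 -0.027   0.0595] psi 1.7118 tilt [-0.002  -0.0016] F [-6.47 -4.2   7.6 ] T [-0.616  1.217  0.151] je6 0.145 q6 -0.394 op 0.6260 gf 63.1
tool delta to knob mm [ 1.9  1.2 -0.5]
```

View pics/s6.png

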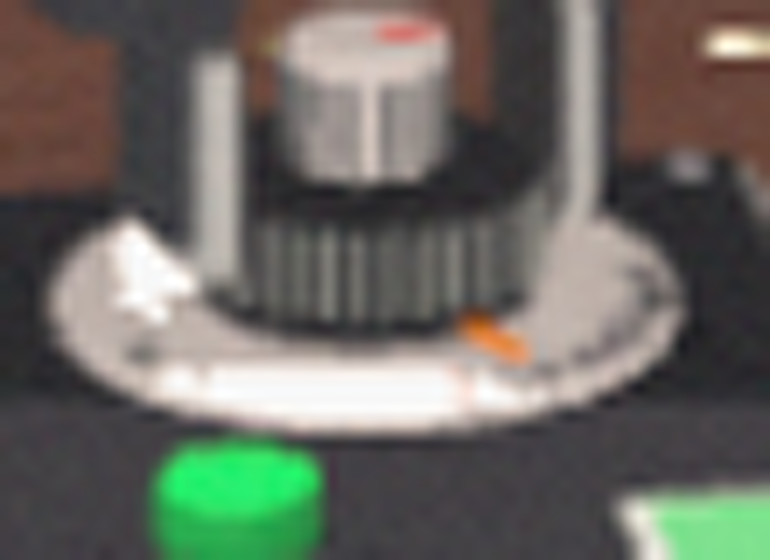

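The tip is now at crop (525,355), about -1.28 rad, with about 0.2 to 0.3 rad left to the tick. Drive torque is about 0.15 N m. One more safe 0.05, then small steps by feel.

Emit:
jog_arm(series=[[[0,0,0,0,0,0.005,30],[0,0,0,0,0,0.005,30],[0,0,0,0,0,0.005,30],[0,0,0,0,0,0.005,30],[0,0,0,0,0,0.005,30],[0,0,0,0,0,0.005,30],[0,0,0,0,0,0.005,30],[0,0,0,0,0,0.005,30],[0,0,0,0,0,0.005,30],[0,0,0,0,0,0.005,30]]])

```text
time_s: 9.75
eef_pos: [0.57, -0.0271, 0.0595]
eef_rot: [-0.0, 0.674, 0.739, -0.001]
wrist_force: [-6.8, -4.1, 9.0]
opening: 0.624
grasp_force: 63.2
```

```bash
cat > q.py <<'E'
from h import *
for i in range(2):
    o=ctrl.get_obs(); Rm=rot(o["eef_rot"]).as_matrix(); print("t %.2f psi %.4f Tz %.3f je6 %.3f q6 %.4f F"%(o["time_s"],np.arctan2(Rm[1,0],Rm[0,0]),o["torque"][2],o["joint_efforts"][5],o["q"][5]),o["wrist_force"].round(1))
    if i==0: ctrl.camera("side")
E
python3 q.py
```

```text
t 9.75 psi 1.6635 Tz 0.179 je6 0.147 q6 -0.3456 F [-6.8 -4.1  9. ]
t 9.80 psi 1.6632 Tz 0.203 je6 0.195 q6 -0.3453 F [-8.  -4.1  8.1]
```

Emit:
jog_arm(series=[[[0,0,0,0,0,0.003,30],[0,0,0,0,0,0.003,30],[0,0,0,0,0,0.003,30],[0,0,0,0,0,0.003,30],[0,0,0,0,0,0,30],[0,0,0,0,0,0,30],[0,0,0,0,0,0,30],[0,0,0,0,0,0,30],[0,0,0,0,0,0,30],[0,0,0,0,0,0,30]]])

```text
time_s: 10.8
eef_pos: [0.57, -0.0271, 0.0595]
eef_rot: [-0.0, 0.678, 0.735, -0.001]
wrist_force: [-6.7, -3.6, 9.4]
opening: 0.627
grasp_force: 63.2
```

```bash
python3 q.py
```

```text
t 10.80 psi 1.6516 Tz 0.210 je6 0.194 q6 -0.3337 F [-6.7 -3.6  9.4]
t 10.85 psi 1.6516 Tz 0.198 je6 0.194 q6 -0.3337 F [-7.4 -4.   8.2]
```

Emit:
jog_arm(series=[[[0,0,0,0,0,0.003,30],[0,0,0,0,0,0.003,30],[0,0,0,0,0,0.003,30],[0,0,0,0,0,0.002,30],[0,0,0,0,0,0,30],[0,0,0,0,0,0,30],[0,0,0,0,0,0,30],[0,0,0,0,0,0,30],[0,0,0,0,0,0,30],[0,0,0,0,0,0,30]]])

```text
time_s: 11.85
eef_pos: [0.5699, -0.0271, 0.0595]
eef_rot: [-0.0, 0.682, 0.731, -0.001]
wrist_force: [-7.8, -3.4, 8.4]
opening: 0.626
grasp_force: 63.2
```

```bash
python3 q.py
```

```text
t 11.85 psi 1.6406 Tz 0.231 je6 0.198 q6 -0.3228 F [-7.8 -3.4  8.4]
t 11.90 psi 1.6406 Tz 0.212 je6 0.198 q6 -0.3228 F [-7.  -3.   8.8]
```

Emit:
jog_arm(series=[[[0,0,0,0,0,0.003,30],[0,0,0,0,0,0.003,30],[0,0,0,0,0,0.003,30],[0,0,0,0,0,0.003,30],[0,0,0,0,0,0,30],[0,0,0,0,0,0,30],[0,0,0,0,0,0,30],[0,0,0,0,0,0,30],[0,0,0,0,0,0,30],[0,0,0,0,0,0,30]]])

```text
time_s: 12.9
eef_pos: [0.5699, -0.0271, 0.0595]
eef_rot: [-0.0, 0.686, 0.727, -0.001]
wrist_force: [-8.2, -3.8, 8.8]
opening: 0.626
grasp_force: 63.2
```

```bash
python3 q.py
```

```text
t 12.90 psi 1.6286 Tz 0.202 je6 0.194 q6 -0.3107 F [-8.2 -3.8  8.8]
t 12.95 psi 1.6286 Tz 0.200 je6 0.194 q6 -0.3108 F [-7.9 -4.3  8.5]
```

Emit:
jog_arm(series=[[[0,0,0,0,0,0.003,30],[0,0,0,0,0,0.003,30],[0,0,0,0,0,0.003,30],[0,0,0,0,0,0.003,30],[0,0,0,0,0,0,30],[0,0,0,0,0,0,30],[0,0,0,0,0,0,30],[0,0,0,0,0,0,30],[0,0,0,0,0,0,30],[0,0,0,0,0,0,30]]])

```text
time_s: 13.95
eef_pos: [0.5699, -0.0271, 0.0595]
eef_rot: [-0.0, 0.691, 0.723, -0.001]
wrist_force: [-6.9, -4.3, 8.4]
opening: 0.627
grasp_force: 63.2
```

```bash
python3 q.py
```

```text
t 13.95 psi 1.6166 Tz 0.172 je6 0.194 q6 -0.2988 F [-6.9 -4.3  8.4]
t 14.00 psi 1.6166 Tz 0.213 je6 0.194 q6 -0.2988 F [-7.1 -5.1  9. ]
```

Emit:
jog_arm(series=[[[0,0,0,0,0,0.003,30],[0,0,0,0,0,0.003,30],[0,0,0,0,0,0.003,30],[0,0,0,0,0,0.003,30],[0,0,0,0,0,0,30],[0,0,0,0,0,0,30],[0,0,0,0,0,0,30],[0,0,0,0,0,0,30],[0,0,0,0,0,0,30],[0,0,0,0,0,0,30]]])

```text
time_s: 15.0
eef_pos: [0.5699, -0.0271, 0.0595]
eef_rot: [-0.0, 0.695, 0.719, -0.001]
wrist_force: [-7.4, -3.1, 9.2]
opening: 0.625
grasp_force: 63.2
```

```bash
python3 q.py
```

```text
t 15.00 psi 1.6046 Tz 0.180 je6 0.194 q6 -0.2868 F [-7.4 -3.1  9.2]
t 15.05 psi 1.6047 Tz 0.210 je6 0.194 q6 -0.2868 F [-7.1 -3.7  8.6]
```

Emit:
jog_arm(series=[[[0,0,0,0,0,0.003,30],[0,0,0,0,0,0.003,30],[0,0,0,0,0,0.003,30],[0,0,0,0,0,0.003,30],[0,0,0,0,0,0,30],[0,0,0,0,0,0,30],[0,0,0,0,0,0,30],[0,0,0,0,0,0,30],[0,0,0,0,0,0,30],[0,0,0,0,0,0,30]]])

```text
time_s: 16.05
eef_pos: [0.5699, -0.0271, 0.0595]
eef_rot: [-0.0, 0.699, 0.715, -0.001]
wrist_force: [-7.4, -3.7, 8.3]
opening: 0.621
grasp_force: 63.2
```

```bash
python3 q.py; python3 ptr.py
```

```text
t 16.05 psi 1.5926 Tz 0.219 je6 0.194 q6 -0.2747 F [-7.4 -3.7  8.3]
t 16.10 psi 1.5926 Tz 0.216 je6 0.194 q6 -0.2747 F [-7.8 -4.   8.7]
ptr 5 ang -1.464 r 0.029 0.041 px 323.2 243.8
tick2 none
```

Emit:
jog_arm(series=[[[0,0,0,0,0,0.003,30],[0,0,0,0,0,0.003,30],[0,0,0,0,0,0.003,30],[0,0,0,0,0,0.003,30],[0,0,0,0,0,0,30],[0,0,0,0,0,0,30],[0,0,0,0,0,0,30],[0,0,0,0,0,0,30],[0,0,0,0,0,0,30],[0,0,0,0,0,0,30]]])

```text
time_s: 17.15
eef_pos: [0.5698, -0.0271, 0.0595]
eef_rot: [-0.0, 0.704, 0.711, -0.001]
wrist_force: [-7.8, -3.6, 9.1]
opening: 0.625
grasp_force: 63.2
```

```bash
python3 q.py
```

```text
t 17.15 psi 1.5806 Tz 0.215 je6 0.194 q6 -0.2628 F [-7.8 -3.6  9.1]
t 17.20 psi 1.5806 Tz 0.199 je6 0.194 q6 -0.2627 F [-7.5 -4.   9.2]
```

Emit:
jog_arm(series=[[[0,0,0,0,0,0.003,30],[0,0,0,0,0,0.003,30],[0,0,0,0,0,0.003,30],[0,0,0,0,0,0.003,30],[0,0,0,0,0,0,30],[0,0,0,0,0,0,30],[0,0,0,0,0,0,30],[0,0,0,0,0,0,30],[0,0,0,0,0,0,30],[0,0,0,0,0,0,30]]])

```text
time_s: 18.2
eef_pos: [0.5699, -0.0271, 0.0595]
eef_rot: [-0.0, 0.708, 0.706, -0.001]
wrist_force: [-7.4, -3.7, 8.6]
opening: 0.625
grasp_force: 63.2
```

```bash
python3 q.py
```

```text
t 18.20 psi 1.5687 Tz 0.247 je6 0.194 q6 -0.2508 F [-7.4 -3.7  8.6]
t 18.25 psi 1.5686 Tz 0.198 je6 0.194 q6 -0.2508 F [-6.6 -3.9  9.1]
```

Emit:
jog_arm(series=[[[0,0,0,0,0,0.003,30],[0,0,0,0,0,0.003,30],[0,0,0,0,0,0.003,30],[0,0,0,0,0,0.003,30],[0,0,0,0,0,0,30],[0,0,0,0,0,0,30],[0,0,0,0,0,0,30],[0,0,0,0,0,0,30],[0,0,0,0,0,0,30],[0,0,0,0,0,0,30]]])

```text
time_s: 19.25
eef_pos: [0.5698, -0.0271, 0.0595]
eef_rot: [-0.0, 0.712, 0.702, -0.001]
wrist_force: [-8.1, -4.3, 8.8]
opening: 0.625
grasp_force: 63.2
```

```bash
python3 q.py
```

```text
t 19.25 psi 1.5566 Tz 0.183 je6 0.194 q6 -0.2388 F [-8.1 -4.3  8.8]
t 19.30 psi 1.5566 Tz 0.192 je6 0.194 q6 -0.2388 F [-8.1 -3.3  8.2]
```

Emit:
jog_arm(series=[[[0,0,0,0,0,0.003,30],[0,0,0,0,0,0.003,30],[0,0,0,0,0,0.003,30],[0,0,0,0,0,0.003,30],[0,0,0,0,0,0,30],[0,0,0,0,0,0,30],[0,0,0,0,0,0,30],[0,0,0,0,0,0,30],[0,0,0,0,0,0,30],[0,0,0,0,0,0,30]]])

```text
time_s: 20.3
eef_pos: [0.5698, -0.0271, 0.0595]
eef_rot: [-0.0, 0.716, 0.698, -0.001]
wrist_force: [-8.4, -3.5, 9.1]
opening: 0.623
grasp_force: 63.2
```

```bash
python3 q.py
```

```text
t 20.30 psi 1.5446 Tz 0.233 je6 0.194 q6 -0.2267 F [-8.4 -3.5  9.1]
t 20.35 psi 1.5447 Tz 0.197 je6 0.194 q6 -0.2267 F [-7.8 -2.5  8. ]
```

Emit:
jog_arm(series=[[[0,0,0,0,0,0.003,30],[0,0,0,0,0,0.003,30],[0,0,0,0,0,0.003,30],[0,0,0,0,0,0.003,30],[0,0,0,0,0,0,30],[0,0,0,0,0,0,30],[0,0,0,0,0,0,30],[0,0,0,0,0,0,30],[0,0,0,0,0,0,30],[0,0,0,0,0,0,30]]])

```text
time_s: 21.35
eef_pos: [0.5698, -0.0271, 0.0595]
eef_rot: [-0.0, 0.72, 0.693, -0.001]
wrist_force: [-7.1, -3.6, 9.6]
opening: 0.623
grasp_force: 63.2
```

```bash
python3 q.py; python3 ptr.py
```

```text
t 21.35 psi 1.5326 Tz 0.181 je6 0.194 q6 -0.2148 F [-7.1 -3.6  9.6]
t 21.40 psi 1.5326 Tz 0.229 je6 0.194 q6 -0.2148 F [-8.  -3.2  9.5]
ptr 6 ang -1.519 r 0.028 0.041 px 322.5 244.0
tick2 none
```

Emit:
jog_arm(series=[[[0,0,0,0,0,0.003,30],[0,0,0,0,0,0.003,30],[0,0,0,0,0,0.003,30],[0,0,0,0,0,0.003,30],[0,0,0,0,0,0,30],[0,0,0,0,0,0,30],[0,0,0,0,0,0,30],[0,0,0,0,0,0,30],[0,0,0,0,0,0,30],[0,0,0,0,0,0,30]]])

```text
time_s: 22.45
eef_pos: [0.5698, -0.027, 0.0595]
eef_rot: [-0.0, 0.725, 0.689, -0.001]
wrist_force: [-8.9, -5.4, 8.9]
opening: 0.628
grasp_force: 63.2
```

```bash
python3 q.py
```

```text
t 22.45 psi 1.5207 Tz 0.162 je6 0.194 q6 -0.2028 F [-8.9 -5.4  8.9]
t 22.50 psi 1.5206 Tz 0.261 je6 0.194 q6 -0.2027 F [-8.  -3.5  9.6]
```

Emit:
jog_arm(series=[[[0,0,0,0,0,0.003,30],[0,0,0,0,0,0.003,30],[0,0,0,0,0,0.003,30],[0,0,0,0,0,0.003,30],[0,0,0,0,0,0,30],[0,0,0,0,0,0,30],[0,0,0,0,0,0,30],[0,0,0,0,0,0,30],[0,0,0,0,0,0,30],[0,0,0,0,0,0,30]]])

```text
time_s: 23.5
eef_pos: [0.5697, -0.0271, 0.0595]
eef_rot: [-0.0, 0.729, 0.685, -0.002]
wrist_force: [-8.1, -3.8, 9.2]
opening: 0.622
grasp_force: 63.2
```

```bash
python3 q.py
```

```text
t 23.50 psi 1.5087 Tz 0.188 je6 0.194 q6 -0.1908 F [-8.1 -3.8  9.2]
t 23.55 psi 1.5087 Tz 0.168 je6 0.194 q6 -0.1908 F [-8.5 -4.2  9. ]
```

Emit:
jog_arm(series=[[[0,0,0,0,0,0.003,30],[0,0,0,0,0,0.003,30],[0,0,0,0,0,0.003,30],[0,0,0,0,0,0.003,30],[0,0,0,0,0,0,30],[0,0,0,0,0,0,30],[0,0,0,0,0,0,30],[0,0,0,0,0,0,30],[0,0,0,0,0,0,30],[0,0,0,0,0,0,30]]])

```text
time_s: 24.55
eef_pos: [0.5697, -0.027, 0.0595]
eef_rot: [-0.0, 0.733, 0.68, -0.002]
wrist_force: [-6.8, -4.6, 9.5]
opening: 0.624
grasp_force: 63.3
```

```bash
python3 q.py
```

```text
t 24.55 psi 1.4966 Tz 0.205 je6 0.194 q6 -0.1788 F [-6.8 -4.6  9.5]
t 24.60 psi 1.4966 Tz 0.237 je6 0.194 q6 -0.1788 F [-7.8 -3.9 10.3]
```

Emit:
jog_arm(series=[[[0,0,0,0,0,0.003,30],[0,0,0,0,0,0.003,30],[0,0,0,0,0,0.003,30],[0,0,0,0,0,0.003,30],[0,0,0,0,0,0,30],[0,0,0,0,0,0,30],[0,0,0,0,0,0,30],[0,0,0,0,0,0,30],[0,0,0,0,0,0,30],[0,0,0,0,0,0,30]]])

```text
time_s: 25.6
eef_pos: [0.5697, -0.0271, 0.0595]
eef_rot: [-0.0, 0.737, 0.676, -0.002]
wrist_force: [-8.4, -3.8, 8.2]
opening: 0.626
grasp_force: 63.3
```

```bash
python3 q.py
```

```text
t 25.60 psi 1.4846 Tz 0.189 je6 0.194 q6 -0.1667 F [-8.4 -3.8  8.2]
t 25.65 psi 1.4846 Tz 0.221 je6 0.194 q6 -0.1668 F [-8.6 -3.6  9.6]
```

Emit:
jog_arm(series=[[[0,0,0,0,0,0.003,30],[0,0,0,0,0,0.003,30],[0,0,0,0,0,0.003,30],[0,0,0,0,0,0.003,30],[0,0,0,0,0,0,30],[0,0,0,0,0,0,30],[0,0,0,0,0,0,30],[0,0,0,0,0,0,30],[0,0,0,0,0,0,30],[0,0,0,0,0,0,30]]])

```text
time_s: 26.65
eef_pos: [0.5697, -0.0271, 0.0595]
eef_rot: [-0.0, 0.741, 0.672, -0.002]
wrist_force: [-8.0, -4.0, 9.0]
opening: 0.623
grasp_force: 63.3
```

```bash
python3 q.py; python3 ptr.py
```

```text
t 26.65 psi 1.4726 Tz 0.156 je6 0.194 q6 -0.1547 F [-8. -4.  9.]
t 26.70 psi 1.4727 Tz 0.203 je6 0.194 q6 -0.1548 F [-7.5 -3.6  9.1]
ptr 5 ang -1.570 r 0.028 0.04 px 321.8 244.2
tick2 none
```

Emit:
jog_arm(series=[[[0,0,0,0,0,0.003,30],[0,0,0,0,0,0.003,30],[0,0,0,0,0,0.003,30],[0,0,0,0,0,0.003,30],[0,0,0,0,0,0,30],[0,0,0,0,0,0,30],[0,0,0,0,0,0,30],[0,0,0,0,0,0,30],[0,0,0,0,0,0,30],[0,0,0,0,0,0,30]]])

```text
time_s: 27.75
eef_pos: [0.5697, -0.0271, 0.0595]
eef_rot: [-0.0, 0.745, 0.667, -0.002]
wrist_force: [-7.4, -3.9, 9.5]
opening: 0.625
grasp_force: 63.3
```

```bash
python3 q.py
```

```text
t 27.75 psi 1.4606 Tz 0.160 je6 0.194 q6 -0.1428 F [-7.4 -3.9  9.5]
t 27.80 psi 1.4606 Tz 0.168 je6 0.194 q6 -0.1428 F [-8.6 -4.3  8.9]
```

Emit:
jog_arm(series=[[[0,0,0,0,0,0.003,30],[0,0,0,0,0,0.003,30],[0,0,0,0,0,0.003,30],[0,0,0,0,0,0.003,30],[0,0,0,0,0,0,30],[0,0,0,0,0,0,30],[0,0,0,0,0,0,30],[0,0,0,0,0,0,30],[0,0,0,0,0,0,30],[0,0,0,0,0,0,30]]])

```text
time_s: 28.8
eef_pos: [0.5696, -0.0271, 0.0595]
eef_rot: [-0.0, 0.749, 0.663, -0.002]
wrist_force: [-8.4, -3.9, 9.5]
opening: 0.627
grasp_force: 63.3
```

```bash
python3 q.py
```

```text
t 28.80 psi 1.4487 Tz 0.222 je6 0.238 q6 -0.1308 F [-8.4 -3.9  9.5]
t 28.85 psi 1.4488 Tz 0.219 je6 0.238 q6 -0.1309 F [-8.6 -2.2  9.8]
```

Emit:
jog_arm(series=[[[0,0,0,0,0,0.002,30],[0,0,0,0,0,0.002,30],[0,0,0,0,0,0,30],[0,0,0,0,0,0,30],[0,0,0,0,0,0,30],[0,0,0,0,0,0,30],[0,0,0,0,0,0,30],[0,0,0,0,0,0,30],[0,0,0,0,0,0,30],[0,0,0,0,0,0,30]]])

```text
time_s: 29.85
eef_pos: [0.5696, -0.027, 0.0595]
eef_rot: [-0.0, 0.75, 0.661, -0.002]
wrist_force: [-8.9, -5.4, 9.8]
opening: 0.632
grasp_force: 63.3
```

```bash
python3 q.py
```

```text
t 29.85 psi 1.4449 Tz 0.317 je6 0.300 q6 -0.1270 F [-8.9 -5.4  9.8]
t 29.90 psi 1.4449 Tz 0.336 je6 0.299 q6 -0.1269 F [-8.7 -3.2  9.7]
```

Emit:
jog_arm(series=[[[0,0,0,0,0,0.002,30],[0,0,0,0,0,0.002,30],[0,0,0,0,0,0.002,30],[0,0,0,0,0,0,30],[0,0,0,0,0,0,30],[0,0,0,0,0,0,30],[0,0,0,0,0,0,30],[0,0,0,0,0,0,30],[0,0,0,0,0,0,30],[0,0,0,0,0,0,30]]])

```text
time_s: 30.9
eef_pos: [0.5696, -0.0271, 0.0595]
eef_rot: [-0.0, 0.752, 0.659, -0.002]
wrist_force: [-8.8, -4.1, 11.0]
opening: 0.626
grasp_force: 63.3
```

```bash
python3 q.py
```

```text
t 30.90 psi 1.4391 Tz 0.357 je6 0.387 q6 -0.1211 F [-8.8 -4.1 11. ]
t 30.95 psi 1.4391 Tz 0.428 je6 0.387 q6 -0.1211 F [-8.6 -3.1 10. ]
```

Emit:
jog_arm(series=[[[0,0,0,0,0,0.003,30],[0,0,0,0,0,0.003,30],[0,0,0,0,0,0.003,30],[0,0,0,0,0,0.003,30],[0,0,0,0,0,0,30],[0,0,0,0,0,0,30],[0,0,0,0,0,0,30],[0,0,0,0,0,0,30],[0,0,0,0,0,0,30],[0,0,0,0,0,0,30]]])

```text
time_s: 31.95
eef_pos: [0.5696, -0.027, 0.0595]
eef_rot: [-0.0, 0.756, 0.655, -0.002]
wrist_force: [-7.7, -3.9, 9.8]
opening: 0.626
grasp_force: 63.3
```

```bash
python3 q.py
```

```text
t 31.95 psi 1.4275 Tz 0.559 je6 0.560 q6 -0.1094 F [-7.7 -3.9  9.8]
t 32.00 psi 1.4275 Tz 0.592 je6 0.559 q6 -0.1094 F [-8.  -4.   9.5]
```

Emit:
jog_arm(series=[[[0,0,0,0,0,0.003,30],[0,0,0,0,0,0.003,30],[0,0,0,0,0,0.003,30],[0,0,0,0,0,0.003,30],[0,0,0,0,0,0,30],[0,0,0,0,0,0,30],[0,0,0,0,0,0,30],[0,0,0,0,0,0,30],[0,0,0,0,0,0,30],[0,0,0,0,0,0,30]]])

```text
time_s: 33.0
eef_pos: [0.5696, -0.027, 0.0595]
eef_rot: [-0.0, 0.76, 0.65, -0.002]
wrist_force: [-8.1, -3.8, 9.5]
opening: 0.625
grasp_force: 63.3
```

```bash
python3 q.py; python3 ptr.py
```

```text
t 33.00 psi 1.4160 Tz 0.701 je6 0.735 q6 -0.0977 F [-8.1 -3.8  9.5]
t 33.05 psi 1.4160 Tz 0.778 je6 0.734 q6 -0.0976 F [-8.6 -3.8 10. ]
ptr 5 ang -1.609 r 0.027 0.04 px 320.8 243.8
tick none
tick2 none
```

Torque is steady at about 0.735 N m with the pointer at the tick. I'll hold it a moment longer, then let go.

Emit:
jog_arm(series=[[[0,0,0,0,0,0,30],[0,0,0,0,0,0,30],[0,0,0,0,0,0,30],[0,0,0,0,0,0,30],[0,0,0,0,0,0,85],[0,0,0,0,0,0,85],[0,0,0,0,0,0,85],[0,0,0,0,0,0,85],[0,0,0,0,0,0,85],[0,0,0,0,0,0,85]]])

```text
time_s: 34.1
eef_pos: [0.5709, -0.0261, 0.0586]
eef_rot: [-0.0, 0.76, 0.649, 0.0]
wrist_force: [1.0, -0.2, 0.0]
opening: 0.991
grasp_force: 0.0
```

```bash
python3 st.py
```

```text
t 34.1 pos [ 0.5709 -0.0261  0.0586] psi 1.4138 tilt [0.     0.0001] F [ 0.96 -0.19  0.03] T [-0.003  0.014  0.03 ] je6 0.000 q6 -0.096 op 0.9909 gf 0.0
tool delta to knob mm [ 1.1 -0.1 -1.4]
```

Emit:
jog_arm(series=[[[0,0,10,0,0,0,85],[0,0,-10,0,0,0,85],[0,0,-15,0,0,0,85],[0,0,-15,0,0,0,85],[0,0,-15,0,0,0,85],[0,0,-15,0,0,0,85],[0,0,-15,0,0,0,85],[0,0,-15,0,0,0,85],[0,0,-5,0,0,0,85],[0,0,-5,0,0,0,85]]])

```text
time_s: 35.1
eef_pos: [0.5709, -0.0262, 0.1594]
eef_rot: [0.0, 0.76, 0.649, 0.0]
wrist_force: [0.2, -0.2, -0.9]
opening: 0.995
grasp_force: 0.0
```

One slip: the first row of that call had the wrong sign, so the tool dipped 10 mm. With the fingers open the tips stay 13 mm behind the TCP, so they reached about 61.6 mm, above the 59 mm limit. I'll check pointer, ring and fine mark with a picture.

Emit:
jog_arm(series=[[[-11,-3.7,0,0,0,0,0],[-11,-3.7,0,0,0,0,0],[-11,-3.7,0,0,0,0,0],[-11,-3.7,0,0,0,0,0],[-11,-3.7,0,0,0,0,0],[-11,-3.7,12,0,0,0,0],[-11,-3.7,12,0,0,0,0],[-11,-3.7,12,0,0,0,0],[-11,-3.7,12,0,0,0,0],[-10,-4,12,0,0,0,0]]])

```text
time_s: 36.1
eef_pos: [0.5162, -0.1287, 0.0972]
eef_rot: [-0.0, 0.76, 0.649, -0.0]
wrist_force: [1.1, 0.4, 0.1]
opening: 0.002
grasp_force: 0.0
```

```bash
python3 st.py; python3 ptr.py
python3 - <<'E'
from h import *
s=ctrl.camera("side"); cv2.imwrite("pics/s7.png",cv2.resize(s["frame"][200:270,270:350],None,fx=8,fy=8,interpolation=cv2.INTER_CUBIC))
print([(proj(s,[.517,-.128,z])[0]-[270,200])*8 for z in(.065,.1)])
E
```

```text
t 36.1 pos [ 0.5162 -0.1287  0.0972] psi 1.4137 tilt [-0.0009  0.0004] F [1.08 0.44 0.08] T [-0.02  -0.025 -0.01 ] je6 0.258 q6 -0.311 op 0.0016 gf 0.0
tool delta to knob mm [111.   38.   37.2]
ptr 4 ang -1.576 r 0.028 0.04 px 321.5 244.0
tick 3 ang -1.633 r 0.043 0.049 px 322.3333333333333 247.66666666666666
tick2 none
[array([298.81020608, 446.78122391]), array([297.6449244, 316.1222268])]
```

View pics/s7.png

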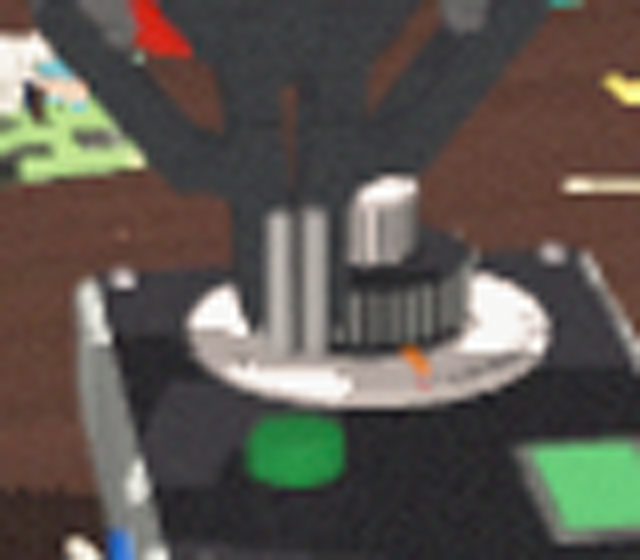

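The orange pointer, crop (415,360), stands right by the red tick at (422,383). The shut fingers are over the green button at (296,440). Pressing now.

Emit:
jog_arm(series=[[[0,0,10,0,0,0,0],[0,0,10,0,0,0,0],[0,0,7,0,0,0,0],[0,0,2,0,0,0,0],[0,0,2,0,0,0,0],[0,0,2,0,0,0,0],[0,0,2,0,0,0,0],[0,0,2,0,0,0,0],[0,0,0,0,0,0,0],[0,0,0,0,0,0,0]]])

```text
time_s: 37.2
eef_pos: [0.5172, -0.1276, 0.0654]
eef_rot: [-0.0, 0.76, 0.65, -0.0]
wrist_force: [-15.2, 8.2, 35.0]
opening: -0.002
grasp_force: 17.4
```

```bash
python3 st.py
```

```text
t 37.2 pos [ 0.5172 -0.1276  0.0654] psi 1.4147 tilt [-0.0005  0.0002] F [-15.17   8.21  34.99] T [1.262 2.589 0.003] je6 -0.006 q6 -0.309 op -0.0019 gf 17.4
tool delta to knob mm [109.7  37.2   5.4]
```

Emit:
jog_arm(series=[[[0,0,-2,0,0,0,0],[0,0,-2,0,0,0,0],[0,0,0,0,0,0,0],[0,0,0,0,0,0,0],[0,0,0,0,0,0,0],[0,0,0,0,0,0,0],[0,0,0,0,0,0,0],[0,0,0,0,0,0,0],[0,0,0,0,0,0,0],[0,0,0,0,0,0,0]]])

```text
time_s: 38.2
eef_pos: [0.5174, -0.1279, 0.066]
eef_rot: [0.0, 0.76, 0.649, 0.0]
wrist_force: [-1.1, 2.7, 7.9]
opening: -0.001
grasp_force: 3.6
```

```bash
python3 st.py
python3 - <<'E'
from h import *
t=ctrl.camera("top"); s=ctrl.camera("side")
for uv in((355,297),(356,298)): print((t["xyz"]+ray(t,[uv])[0]*.90794).round(4))
cv2.imwrite("pics/s8.png",cv2.resize(s["frame"][225:270,280:340],None,fx=12,fy=12,interpolation=cv2.INTER_CUBIC))
E
```

```text
t 38.2 pos [ 0.5174 -0.1279  0.066 ] psi 1.4138 tilt [0.0005 0.0002] F [-1.09  2.73  7.93] T [0.498 0.346 0.002] je6 -0.001 q6 -0.309 op -0.0008 gf 3.6
tool delta to knob mm [110.   36.9   6. ]
[ 0.5173 -0.1268  0.0736]
[ 0.5159 -0.1289  0.0732]
```

View pics/s8.png

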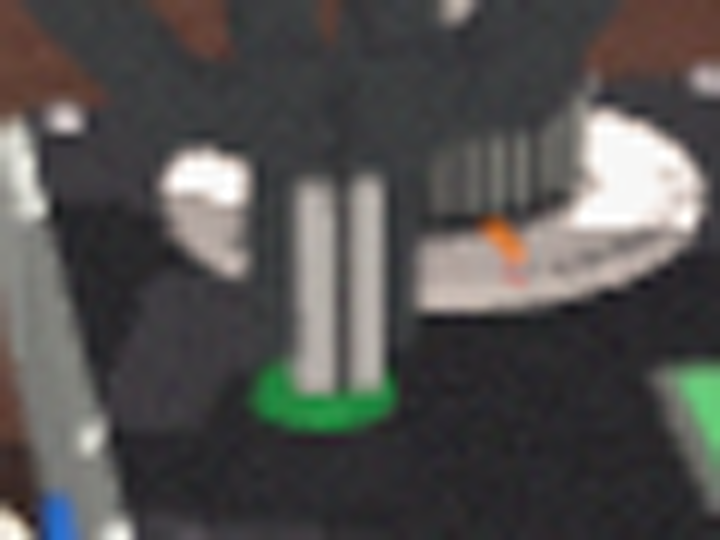

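The fingers sit centred on the green button, crop (320,395). It's bottomed out, with top height falling from about 72 mm to 66 mm and the force well above 4 N. The pointer is still at the tick. Now I'll retreat.

Emit:
jog_arm(series=[[[0,0,-3,0,0,0,0],[0,0,-8,0,0,0,0],[0,0,-15,0,0,0,0],[0,0,-20,0,0,0,0],[0,0,-20,0,0,0,0],[0,0,-20,0,0,0,0],[0,0,-20,0,0,0,0],[0,0,-10,0,0,0,0],[0,0,0,0,0,0,0],[0,0,0,0,0,0,0]]])

```text
time_s: 39.3
eef_pos: [0.5166, -0.128, 0.181]
eef_rot: [-0.0, 0.76, 0.649, -0.0]
wrist_force: [-0.0, -0.0, 0.1]
opening: -0.0
grasp_force: 0.0
```

```bash
python3 st.py; python3 ptr.py; python3 -c "
from bench import ctrl
print(ctrl.hand_in())"
```

```text
t 39.3 pos [ 0.5166 -0.128   0.181 ] psi 1.4137 tilt [-0.0007  0.0002] F [-0.01 -0.02  0.14] T [ 0.048  0.014 -0.   ] je6 -0.000 q6 -0.309 op -0.0000 gf 0.0
tool delta to knob mm [110.2  37.7 121. ]
ptr 4 ang -1.576 r 0.028 0.04 px 321.5 244.0
tick 3 ang -1.633 r 0.043 0.049 px 322.3333333333333 247.66666666666666
tick2 none
the job is handed in; nothing more can be done
None
```

I seated the coarse ring at the end stop at about 0.74 N m, held it, then released it, pressed the green button fully and handed the job in at 39 s; I did not re-measure the fine knob's mark at the end, and the fingers never closed on it.

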